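# Tip the milling balls out of the corner-spout tray

### The job

Pick up the blue drip tray by its wooden handle and rest its spout on the rim of the wooden box. With the spout resting on the rim, tip the tray about that corner until all four ceramic balls have run out into the box, then set the empty tray back flat on the round cork mat and let go. Do not spill a ball, shove the box or disturb the can, the jar and the clamp.

Things in the scene. Friction and masses are not known exactly. Their poses are not given: they have to be found in the camera images.
- tray: blue metal drip tray: a square pan, sides 170 mm, walls 26 mm high, floor 4 mm, about 0.4 kg empty (varies). Origin: centre of the underside. Its x axis runs along a diagonal to the spout corner, z up. There a 62 mm notch leads to a flat spout 70 mm wide outside, from 84 to 131 mm from the origin. A steel bow over the tray, along its y axis, carries the wooden handle
- grip (a point): centre of the tray's wooden handle, 82 mm above the tray's underside over its centre; the handle is a straight bar 110 mm long along the tray's y axis, 16 mm thick along the tray's x axis and 24 mm tall; axes as the tray's
- spout (a point): middle of the outer end of the spout's flat lip, 131 mm from the tray's origin, at the level of the tray's underside; axes as the tray's. A sill 1.8 mm high across the spout, 108 mm from the origin, holds resting balls back until the tray is tipped some 30 to 40 degrees nose down; a ball that rolls fast hops it sooner, so carry the tray gently, level or spout a little up. If balls jam in the notch, rock the tray
- ball0: white ceramic milling ball, 28 mm in diameter, about 30 g, lies loose in the tray at the start and begins to roll where the floor slopes some 8 degrees; origin at its centre
- ball1: white ceramic milling ball, the same
- ball2: white ceramic milling ball, the same
- ball3: white ceramic milling ball, the same
- box: open wooden box, 160 x 160 mm outside, walls 6 mm thick, rim 58 mm above its underside, floor 6 mm thick; loose, 1.2 kg. Origin: centre of the underside, x and y axes along its sides, z up
- mat: round cork mat fixed on the table, 270 mm in diameter, 8 mm thick, under the tray at the start. Origin: centre of the underside
- can: open red-rimmed enamel paint can, 70 mm in diameter, 73 mm tall; bystander. Origin: centre of the underside
- jar: jar with a silver lid, 53 mm in diameter, 44 mm tall; bystander. Origin: centre of the underside
- clamp: orange spring clamp lying flat, 62 x 113 x 21 mm; bystander. Origin: centre of the underside

How it is judged:
On the way, in this order (a step that is already met when the one before it is completed fails the run):
1. the tray is lifted clear of its mat with all four balls still in it (height (world z) of each of tray, spout above 0.03 m and distance between each of ball0, ball1, ball2, ball3 and tray below 0.125 m), for 0.2 s.
2. the spout rests on the box's rim while the tray is tipped nose down by more than 9 degrees (contact force between tray and box above 0.2 N and angle between tray's own x axis and vertical above 1.73 rad and z of spout in the frame of box above 0.02 m and horizontal distance between spout and box below 0.12 m), for 0.2 s.
At the end, for the whole second after the job is handed in: All four balls lie in the box (centres inside its walls and below its rim), the box stands upright, and the tray lies flat (within 3 degrees) and still on the cork mat, its centre within 50 mm of the mat's centre (horizontal distance between tray and mat below 0.05 m and angle between each of tray, box's own z axis and vertical below 0.06 rad and height (world z) of tray below 0.013 m and linear speed of tray below 0.02 m/s and x of ball0 in the frame of box between -0.075 and 0.075 m and y of ball0 in the frame of box between -0.075 and 0.075 m and z of each of ball0, ball1, ball2, ball3 in the frame of box below 0.055 m and x of ball1 in the frame of box between -0.075 and 0.075 m and y of ball1 in the frame of box between -0.075 and 0.075 m and x of ball2 in the frame of box between -0.075 and 0.075 m and y of ball2 in the frame of box between -0.075 and 0.075 m and x of ball3 in the frame of box between -0.075 and 0.075 m and y of ball3 in the frame of box between -0.075 and 0.075 m); the robot touches nothing.
It fails at once if the box is shoved more than 40 mm (distance of box from where it was at the start of the episode above 0.04 m).
It fails at once if the can, the jar or the clamp is moved more than 20 mm or the can or jar is tipped (distance of any of can, jar, clamp from where it was at the start of the episode above 0.02 m or angle between any of can, jar's own z axis and vertical above 0.3 rad).
It fails at once if a ball falls on the table (height (world z) of ball0 below 0.0165 m or height (world z) of ball1 below 0.0165 m or height (world z) of ball2 below 0.0165 m or height (world z) of ball3 below 0.0165 m).
It also fails if it takes over 61 s, if anything falls off the work surface, if the arm or the gripper's body presses on something with over 40 N, if the wrist force passes 120 N, or if a joint passes its speed limit or range.

### The arm

A 6-joint arm with a two-finger parallel gripper is mounted at the origin on a cart in front of the work surface, level with it; the furniture and walls round the work are solid. World frame = base frame: x ahead of the robot, y to its left, z up, the work surface at z = 0. Lengths are in m, angles in rad, forces in N, time in s.
With the tool pointing down it reaches from about 0.25 to 0.775 m from the base axis. Payload 8.9 kg.
Tool frame: the origin (TCP) lies at the very end of the fingers, on their centre line; the grasp point (between the pads) lies 19 mm behind it; z points along the fingers, y is the line along which they close (so a half turn about z gives the same grasp; the last joint's range is limited). The gripper opens to 85 mm and grips with 20 to 120 N. Pads are 22 mm wide; open, the fingers measure 114 mm over their backs; the gripper's body (76 mm by 85 mm) begins 54 mm behind the grasp point. The pads swing forward as they close: fully open they stand 13 mm farther back than shut.
Start: joints at [-1.31, 0.291, -0.153, 1.127, 0, 1.431], TCP at [0.204, -0.484, 0.231] pointing down, gripper open.
Joint ranges: [-2.52, 2.52], [-0.91, 1.74], [-1.3, 1.37], [-1.96, 2.02], [-1.52, 1.47], [-3.14, 3.14]. Speed limits (rad/s): [2.22, 2.22, 2.79, 3.14, 3.14, 3.14].

### API

Orientations are given as a unit quaternion [w, x, y, z].
In Python, from rig import arm gives the robot as it stands. Calls block until the motion is done:
- arm.move_pose(position, orientation): joint-space move of the TCP to a pose.
- arm.move_l(position, rot=None, rate=0.15, max_force=None): straight line of the TCP; rot=None keeps the orientation; rate is the mean speed in m/s. With max_force (N) it stops when the force on the tool has changed by that much, and returns True; else False.
- arm.set_joints(angles): joint-space move.
- arm.grip(opening): opening from 0.0 (shut) to 1.0 (fully open); the grip force is fixed at half the most; returns when the fingers have stopped.
- arm.hold(seconds).
- arm.solve_ik(position, orientation): joint angles nearest the present ones, or None.
- arm.read_state(): the state.
- arm.camera(name): name is "side" or "top" or "wrist"; returns a dict with "color" (480x640x3 uint8, red, green, blue), "camera_matrix" (3x3 intrinsics, pixels), "cam_to_world" (4x4, takes a point from camera to world coordinates); the wrist camera has in their place "mount" (4x4, takes a point from camera to tool coordinates, whose origin is the TCP and whose axes are the flange's). Camera axes: x right, y up, looking along -z (the intrinsics and any distortion apply to the point x, -y, -z); pixel columns grow to the right and rows downward; lengths in m; the calibration is good to about 2 mm. A picture is of the moment at which its call begins: read the wrist's pose just before it. There is no depth.
A pose or a line that the arm cannot do raises arm.MotionError and nothing moves.
- arm.close_job(): hands the job in; it is judged then, once.
The state is a dict: "time": time; "qpos": joint angles; "qvel": joint speeds; "tau": joint torques, N m; "tcp_pos": TCP position; "tool_rot": TCP orientation; "contact_force": force on the tool from outside, world axes, zero at the start; "ft_torque": the same for the moment, N m; "finger_gap": opening from 0.0 (shut) to 1.0 (fully open); "finger_force": force on a finger pad.
Only numpy, scipy, OpenCV 4.12 (cv2) and the standard library are available. Lean on these libraries where they do the work, as an engineer would, in place of code of your own. Each camera call takes 0.05 s, during which the arm holds its last target. There are 200 camera calls.

## Working session

There is one attempt and no reset: what is moved stays moved. The work goes in short steps, each a Python script; the robot and the scene stay as the last script left them, time stands still between calls to the robot, and variables do not carry over. Pictures are saved under pics/ and viewed, at most 10 in all, crops included, and the job is handed in when it is done.

```bash
mkdir -p pics; ls
python3 - <<'E'
from rig import arm
import cv2,numpy as np,pickle
d={}
for n in("top","side"):
    c=arm.camera(n);d[n]=c;cv2.imwrite(f"pics/{n}0.png",c["color"][:,:,::-1]);print(n,c["camera_matrix"],c["cam_to_world"],[k for k in c])
    for k in c:
        if k not in("color","camera_matrix","cam_to_world"):print(k,c[k])
pickle.dump(d,open("c0.pkl","wb"))
s=arm.read_state();print(s)
E
```

```text
pics
top [[463.82571685   0.         318.76472734]
 [  0.         463.82571685 238.31328704]
 [  0.           0.           1.        ]] [[-0.02345687  0.9883779  -0.15019623  0.43363497]
 [-0.99933136 -0.0189667   0.03125859 -0.08051845]
 [ 0.02804658  0.15082903  0.98816193  1.04994649]
 [ 0.          0.          0.          1.        ]] ['color', 'camera_matrix', 'cam_to_world']
side [[558.30887893   0.         313.16016355]
 [  0.         558.30887893 243.52478442]
 [  0.           0.           1.        ]] [[-0.97048993  0.09557358 -0.22139328  0.28205268]
 [-0.24099606 -0.41630813  0.87670316  1.13475299]
 [-0.00837817  0.9041865   0.42705571  0.69421204]
 [ 0.          0.          0.          1.        ]] ['color', 'camera_matrix', 'cam_to_world']
{'time': 0.1, 'qpos': array([-1.31031625e+00,  2.91226367e-01, -1.54020672e-01,  1.12668596e+00,
       -9.73603973e-06,  1.43147644e+00]), 'qvel': array([-0.00020885, -0.0010673 ,  0.00196153, -0.0010181 , -0.00123303,
        0.00075278]), 'tau': array([ 5.40290384e-04, -5.37980747e+01,  3.31918144e+01,  9.34659736e-03,
       -2.32750199e-04,  8.44271938e-06]), 'tcp_pos': array([ 0.20424222, -0.48323913,  0.23079973]), 'tool_rot': array([-5.66998490e-04,  9.80086285e-01,  1.98571275e-01, -3.92678684e-05]), 'contact_force': array([ 0.5772138 ,  0.39683734, -0.41970674]), 'ft_torque': array([-0.00717319, -0.00217158,  0.01111923]), 'finger_force': 0.0, 'finger_gap': 0.9997500907083418}
```

View pics/top0.png

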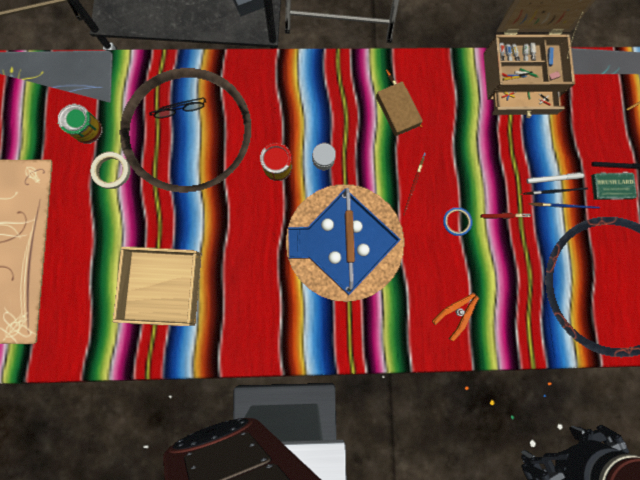

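View pics/side0.png

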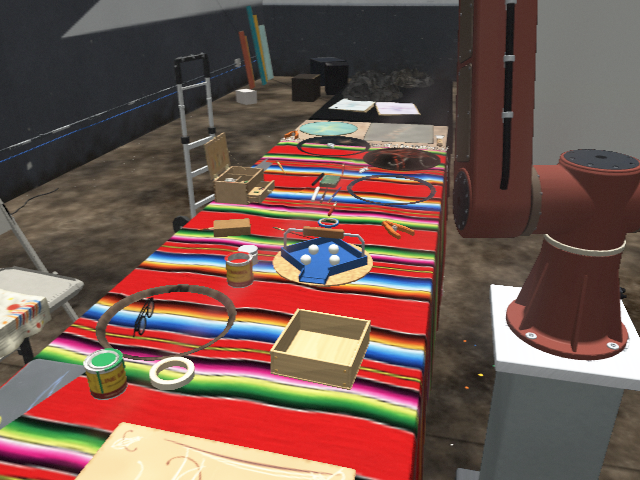

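The top view shows the tray on the mat at (345,243) with its spout pointing left (~(290,243)). The box is at (158,286), the can at (276,160), the jar at (324,155) and the clamp at (458,315). The side view shows the same layout. I'll enlarge the top view for precise pixels.

Run:
```python
import cv2,pickle
d=pickle.load(open("c0.pkl","rb"));im=d["top"]["color"][:,:,::-1]
cv2.imwrite("pics/tray.png",cv2.resize(im[170:315,275:420],None,fx=4,fy=4,interpolation=cv2.INTER_CUBIC))
cv2.imwrite("pics/box.png",cv2.resize(im[235:335,105:210],None,fx=5,fy=5,interpolation=cv2.INTER_CUBIC))
```

```text
(no output)
```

View pics/tray.png

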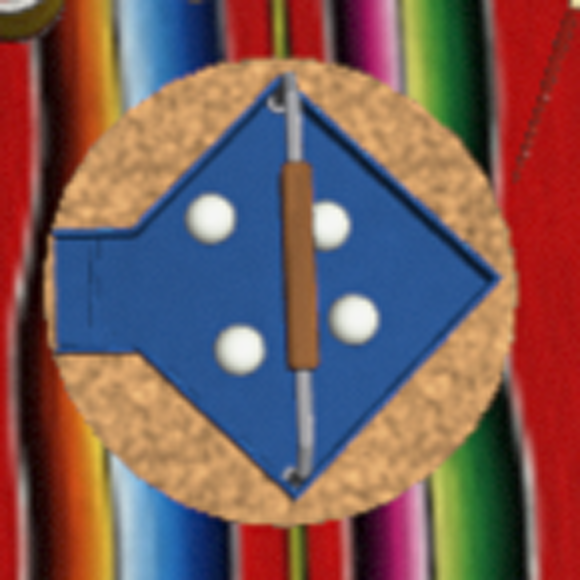

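View pics/box.png

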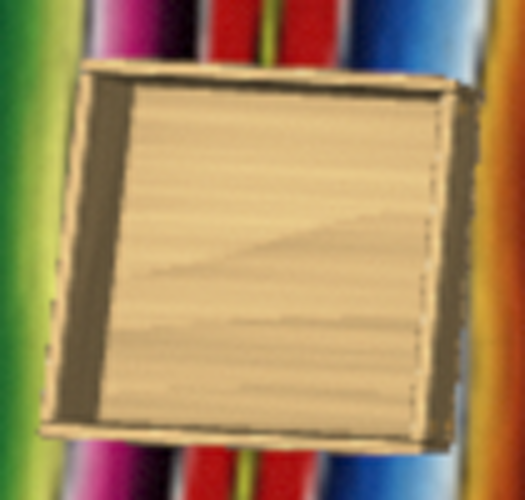

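```bash
cat > geo.py <<'E'
import numpy as np,pickle
d=pickle.load(open("c0.pkl","rb"))
def ray(cam,u,v,z,c=None):
    c=c or d[cam];K=c["camera_matrix"];T=c["cam_to_world"]
    r=T[:3,:3]@np.array([(u-K[0,2])/K[0,0],-(v-K[1,2])/K[1,1],-1]);o=T[:3,3]
    return o+r*(z-o[2])/r[2]
def proj(cam,p,c=None):
    c=c or d[cam];K=c["camera_matrix"];T=c["cam_to_world"]
    q=T[:3,:3].T@(np.asarray(p)-T[:3,3]);return np.array([K[0,2]-K[0,0]*q[0]/q[2],K[1,2]+K[1,1]*q[1]/q[2]])
E
python3 - <<'E'
from geo import *
np.set_printoptions(precision=4,suppress=True)
T=lambda u,v,z:ray("top",(u+.5)/4-.5+275,(v+.5)/4-.5+170,z)
B=lambda u,v,z=.058:ray("top",(u+.5)/5-.5+105,(v+.5)/5-.5+235,z)
P=dict(sp1=T(54,232,.034),sp2=T(54,352,.034),back=T(498,275,.034),yr=T(287,75,.034),yl=T(295,497,.034),h1=T(298,163,.102),h2=T(302,370,.102),mat1=T(48,290,.008),mat2=T(517,290,.008),mat3=T(288,57,.008),mat4=T(288,525,.008))
for k,v in P.items():print(k,v[:2])
n=lambda a,b:round(float(np.linalg.norm(a-b)),4)
print("spw",n(P['sp1'],P['sp2']),"diag",n(P['yr'],P['yl']),"len",n((P['sp1']+P['sp2'])/2,P['back']),"handle",n(P['h1'],P['h2']))
b=[B(82,62),B(460,82),B(436,442),B(42,434)]
for i in range(4):print("box",b[i][:2],n(b[i],b[(i+1)%4]))
print("boxc",np.mean(b,0)[:2])
for n_,u,v,z in(("can",276,153,.073),("jar",324,151,.044),("clamp",458,315,.02)):print(n_,ray("top",u,v,z)[:2])
E
```

```text
sp1 [ 0.6134 -0.0452]
sp2 [ 0.5464 -0.0443]
back [ 0.5845 -0.2917]
yr [ 0.7009 -0.1777]
yl [ 0.4643 -0.1744]
h1 [ 0.6356 -0.1754]
h2 [ 0.527  -0.1738]
mat1 [ 0.5847 -0.0404]
mat2 [ 0.5795 -0.3076]
mat3 [ 0.7184 -0.1811]
mat4 [ 0.4496 -0.1723]
spw 0.067 diag 0.2366 len 0.247 handle 0.1086
box [0.5738 0.3103] 0.1606
box [0.562  0.1502] 0.1516
box [0.4105 0.1577] 0.163
box [0.4178 0.3205] 0.1563
boxc [0.491  0.2347]
can [ 0.7726 -0.0223]
jar [ 0.7859 -0.1289]
clamp [ 0.4129 -0.4169]
```

```bash
cat > h.py <<'E'
from rig import arm
from geo import *
from scipy.spatial.transform import Rotation as R
np.set_printoptions(precision=4,suppress=True)
def Rt(yaw,tilt): return R.from_euler("ZY",[yaw,tilt],degrees=True)   # tray attitude, tilt>0 = nose down
TOOL=R.from_matrix(np.array([[0,-1,0],[-1,0,0],[0,0,-1]]))   # cols: tool x=-tray y, y=-tray x, z=-tray z
def q(yaw,tilt):
    return (Rt(yaw,tilt)*TOOL).as_quat(scalar_first=True)
def tcp(p,off,yaw,tilt):
    "TCP when tray-frame point off sits at world p"
    return np.asarray(p)+Rt(yaw,tilt).apply(np.array([0,0,.063])-np.asarray(off))
RIM=np.array([.490,.1605,.058]); BYAW=86.8      # inner top edge of near wall (mid), inward normal
PIV=[.113,0,0]
E
python3 - <<'E'
from h import *
print(TOOL.as_matrix(),q(90,0),arm.read_state()["tool_rot"])
for t in(-3,0,20,40,50,60,70):
    for fl in(0,1):
        Q=(R.from_quat(q(BYAW,t),scalar_first=True)*R.from_euler("z",180*fl,degrees=True)).as_quat(scalar_first=True)
        print(t,fl,tcp(RIM,PIV,BYAW,t),arm.solve_ik(tcp(RIM,PIV,BYAW,t),Q))
g=[.5815,-.175,.071]
for z in(.2,.071):print(arm.solve_ik([g[0],g[1],z],q(89.7,0)))
E
```

```text
[[ 0. -1.  0.]
 [-1.  0. -0.]
 [ 0.  0. -1.]] [ 0.  1. -0.  0.] [-0.0006  0.9801  0.1986 -0.    ]
-3 0 [0.4835 0.0445 0.115 ] [-0.0942  0.3169 -0.4498  0.8061  0.0523  3.1031]
-3 1 [0.4835 0.0445 0.115 ] [-0.0942  0.3169 -0.4498  0.8061  0.0523 -0.0385]
0 0 [0.4837 0.0477 0.121 ] [-0.0523  0.3136 -0.4347  0.8225  0.     -3.138 ]
0 1 [0.4837 0.0477 0.121 ] [-0.0523  0.3136 -0.4347  0.8225  0.      0.0035]
20 0 [0.4853 0.076  0.1558] [ 0.2238  0.3869 -0.2785  1.0056 -0.335  -2.845 ]
20 1 [0.4853 0.076  0.1558] [ 0.2238  0.3869 -0.2785  1.0056 -0.335   0.2966]
40 0 [0.4874 0.1145 0.1789] [ 0.4506  0.6023 -0.0322  1.3229 -0.5969 -2.5148]
40 1 [0.4874 0.1145 0.1789] [ 0.4506  0.6023 -0.0322  1.3229 -0.5969  0.6268]
50 0 [0.4886 0.1362 0.1851] [ 0.537   0.7499  0.1213  1.5296 -0.6884 -2.3328]
50 1 [0.4886 0.1362 0.1851] [ 0.537   0.7499  0.1213  1.5296 -0.6884  0.8088]
60 0 [0.4899 0.1586 0.1874] [ 0.6056  0.9173  0.293   1.7629 -0.7524 -2.1417]
60 1 [0.4899 0.1586 0.1874] [ 0.6056  0.9173  0.293   1.7629 -0.7524  0.9999]
70 0 [0.4911 0.181  0.1857] [ 0.6581  1.1001  0.4819  2.0161 -0.7898 -1.9467]
70 1 [0.4911 0.181  0.1857] [ 0.6581  1.1001  0.4819  2.0161 -0.7898  1.1949]
[-0.4127  0.4651  0.0249  1.1306  0.      2.7342]
[-0.4127  0.5711 -0.1585  0.8411  0.      2.7342]
```

```bash
sed -i 's/^TOOL=.*/TOOL=R.from_matrix(np.array([[0,1,0],[1,0,0],[0,0,-1.]]))   # tool x=tray y, y=tray x, z=-tray z/' h.py
python3 - <<'E'
from h import *
import cv2
g=np.array([.5815,-.175,.071])
arm.move_pose(g+[0,0,.11],q(89.7,0))
arm.move_l(g+[0,0,.04],rate=.12)
print(arm.move_l(g,rate=.06,max_force=6))
s=arm.read_state();print(s["tcp_pos"],s["contact_force"])
arm.grip(0.0)
s=arm.read_state();print(s["time"],s["finger_gap"],s["finger_force"],s["contact_force"])
arm.move_l(g+[0,0,.015],rate=.03)
s=arm.read_state();print(s["time"],s["finger_gap"],s["finger_force"],s["contact_force"],s["ft_torque"])
c=arm.camera("side");a=c["color"][180:330,220:420]
w=arm.camera("top")["color"][170:315,275:420]
im=np.hstack([cv2.resize(a,(400,300)),cv2.resize(w,(300,300))])
cv2.imwrite("pics/g.png",im[:,:,::-1])
E
```

```text
False
[ 0.5817 -0.1751  0.0712] [-0.3482  0.7606  0.1984]
4.075 0.1758903572205918 59.63048815727234 [-0.7402 -0.3197  3.5633]
4.725 0.1786917493117861 58.53495419025421 [-0.0433  0.276  -4.4398] [-0.0138  0.0374 -0.0176]
```

View pics/g.png

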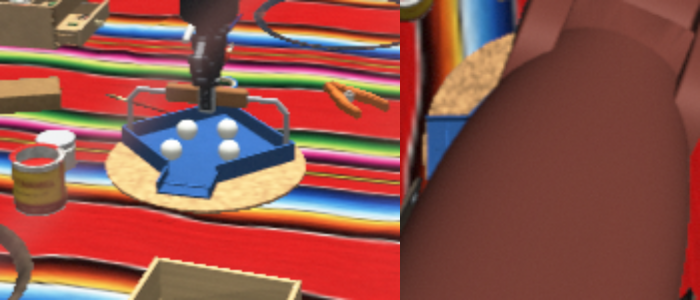

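The side view shows the tray lifted level by the handle, with all four balls inside (near (188,128), (228,127), (171,150) and (228,150)). Next I'll carry it to the box and lower it onto the rim.

Run:
```python
from h import *
import cv2
g=np.array([.5815,-.175,.071])
def st(l):
    s=arm.read_state();print(l,round(s["time"],2),s["tcp_pos"],s["contact_force"],s["ft_torque"])
arm.move_l(g+[0,0,.095],rot=q(89.7,-2),rate=.06)
st("up")
up=RIM+[0,0,.05]
arm.move_l(tcp(up,PIV,BYAW,-2),rot=q(BYAW,-2),rate=.07)
arm.hold(.5);st("over")
arm.move_l(tcp(RIM+[0,0,.015],PIV,BYAW,2),rot=q(BYAW,2),rate=.04)
arm.hold(.3);st("near")
c=arm.camera("side");cv2.imwrite("pics/near.png",cv2.resize(c["color"][200:400,220:440],None,fx=2.5,fy=2.5)[:,:,::-1])
```

```text
up 6.31 [ 0.5813 -0.1749  0.1656] [ 0.5801 -0.1137 -4.2873] [-0.0698  0.0433  0.0029]
over 10.41 [0.4836 0.0455 0.167 ] [ 0.1465  0.8473 -4.9514] [0.0266 0.0041 0.0041]
near 11.54 [0.4839 0.0498 0.1401] [-0.5109 -0.144  -4.3005] [0.0821 0.0553 0.0126]
```

View pics/near.png

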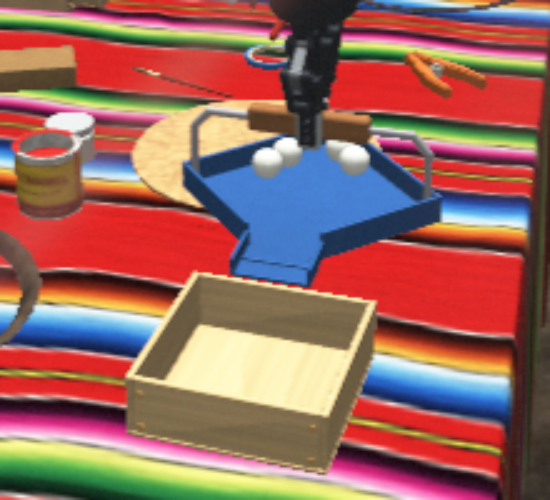

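The balls are at the back of the tray and the spout end is at crop (272,278). The box's near rim runs from (198,273) to (376,300). I'll check the spout and rim projections before lowering.

Run:
```python
from h import *
s=arm.read_state();r=R.from_quat(s["tool_rot"],scalar_first=True)*TOOL.inv()
f=lambda p:(proj("side",p)-[220,200])*2.5
tip=lambda y:s["tcp_pos"]+r.apply([.131,y,-.063])
print("tip world",tip(0),"pix",f(tip(.035)),f(tip(-.035)))
bi=lambda u,v:ray("side",u/2.5+220,v/2.5+200,.058)[:2]
print("rim corners from side",bi(198,273),bi(376,301),bi(326,425),bi(128,382))
```

```text
tip world [0.4911 0.1784 0.0725] pix [313.9217 290.0933] [232.1046 277.1157]
rim corners from side [0.5618 0.1543] [0.4073 0.1626] [0.4179 0.3315] [0.5727 0.3154]
```

```bash
cat > tip.py <<'E'
from h import *
import cv2,json
def F(n=4):
    f=[]
    for _ in range(n): f.append(arm.read_state()["contact_force"]);arm.hold(.03)
    return np.mean(f,0)
def tipto(piv,angles,base,target=3.5,rate=.025):
    piv=np.array(piv)
    for a in angles:
        arm.move_l(tcp(piv,PIV,BYAW,a),rot=q(BYAW,a),rate=rate)
        f=F(); n=f[2]-base
        if abs(n)>15 or np.hypot(*f[:2])>12: print("stop",a,f);break
        piv[2]+=np.clip((n-target)*.0003,-.002,.0015)
        print(a,round(arm.read_state()["time"],1),"N",round(n,1),"Fxy",f[:2].round(1),"pz",piv[2].round(4))
    return piv
E
python3 - <<'E'
from tip import *
base=F(6)[2]
p=RIM+[0,0,.015]
hit=arm.move_l(tcp(RIM-[0,0,.012],PIV,BYAW,2),rate=.015,max_force=2.5)
s=arm.read_state();dz=s["tcp_pos"][2]-tcp(RIM,PIV,BYAW,2)[2]
print("hit",hit,"dz",dz,"F",F(),"base",base)
if hit:
    p=RIM+[0,0,dz-.0005]
    p=tipto(p,np.arange(4,25,2),base)
    json.dump([list(p),base],open("p.json","w"))
    arm.hold(.3)
    c=arm.camera("side");cv2.imwrite("pics/t1.png",cv2.resize(c["color"][200:400,220:440],None,fx=2.5,fy=2.5)[:,:,::-1])
E
```

```text
hit True dz -0.0006880564566762171 F [ 1.0217 -3.0449  3.6017] base -4.247834124957888
4 13.5 N 11.4 Fxy [-1.  -5.7] pz 0.0583
6 14.0 N 1.0 Fxy [-0.   0.9] pz 0.0576
8 14.4 N 5.4 Fxy [-1.2 -1.2] pz 0.0581
10 14.9 N 3.1 Fxy [-1.1 -0.4] pz 0.058
12 15.4 N 3.3 Fxy [-0.9 -0.4] pz 0.0579
14 15.8 N 3.9 Fxy [-0.3 -0.3] pz 0.0581
16 16.3 N 3.8 Fxy [-0.5 -0.1] pz 0.0581
18 16.8 N 3.5 Fxy [-0.6 -0.2] pz 0.0581
20 17.2 N 3.9 Fxy [-0.2 -0.3] pz 0.0582
22 17.7 N 3.8 Fxy [-0.4  0. ] pz 0.0583
24 18.2 N 3.1 Fxy [-0.1  0.4] pz 0.0582
```

View pics/t1.png

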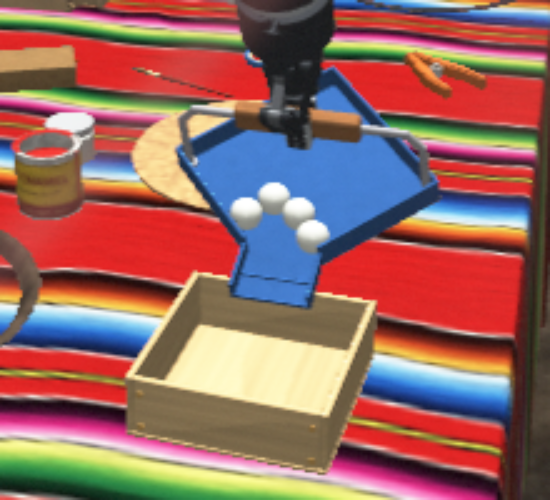

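The spout rests on the rim and the box hasn't moved. The four balls have arched across the notch at (246,212), (273,197), (298,210) and (313,236). I'll keep tipping.

Run:
```python
from tip import *
p,base=json.load(open("p.json"))
p=tipto(p,np.arange(26.5,51,2.5),base,rate=.035)
json.dump([list(p),base],open("p.json","w"))
arm.hold(.4)
c=arm.camera("side");cv2.imwrite("pics/t2.png",cv2.resize(c["color"][200:400,220:440],None,fx=2.5,fy=2.5)[:,:,::-1])
```

```text
26.5 18.9 N 3.2 Fxy [0.  0.8] pz 0.0581
29.0 19.4 N 4.8 Fxy [-0.2  0.3] pz 0.0585
31.5 19.8 N 3.2 Fxy [-0.4  0.1] pz 0.0584
34.0 20.3 N 4.3 Fxy [0.3 1.2] pz 0.0587
36.5 20.7 N 3.6 Fxy [0.  1.2] pz 0.0587
39.0 21.2 N 4.6 Fxy [0.1 1.4] pz 0.0591
41.5 21.6 N 3.2 Fxy [0.6 1.7] pz 0.059
44.0 22.1 N 3.3 Fxy [0.8 1.6] pz 0.0589
46.5 22.5 N 3.9 Fxy [0.9 1.9] pz 0.059
49.0 22.9 N 4.2 Fxy [0.5 2.4] pz 0.0592
```

View pics/t2.png

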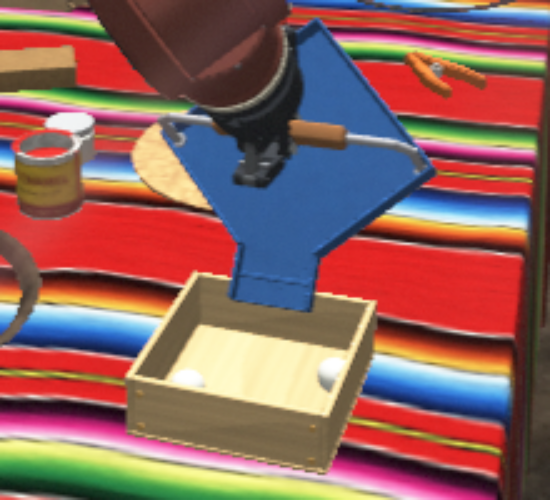

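The tray looks empty. Two balls show in the box, at (188,380) and (332,373), and the others may be hidden by its walls. I'll retreat over the mat and check from the top before placing.

Run:
```python
from tip import *
p,base=json.load(open("p.json"));p=np.array(p)
arm.move_l(tcp(p+[0,0,.035],PIV,BYAW,49),rot=q(BYAW,49),rate=.08)
arm.move_l(tcp(p+[0,-.03,.05],PIV,BYAW,0),rot=q(BYAW,0),rate=.06)
print("F",F(6))
g=np.array([.5815,-.175,.071])
arm.move_l(g+[0,0,.06],rot=q(89.7,0),rate=.09)
arm.hold(.3);print(arm.read_state()["time"],F())
t=arm.camera("top")["color"][235:335,105:210];s=arm.camera("side")["color"][200:400,220:440]
im=np.hstack([cv2.resize(t,(378,360)),cv2.resize(s,(396,360))])
cv2.imwrite("pics/chk.png",im[:,:,::-1])
```

```text
F [ 0.0678 -0.0299 -3.3992]
29.3333 [ 0.0367  0.1909 -3.4313]
```

View pics/chk.png

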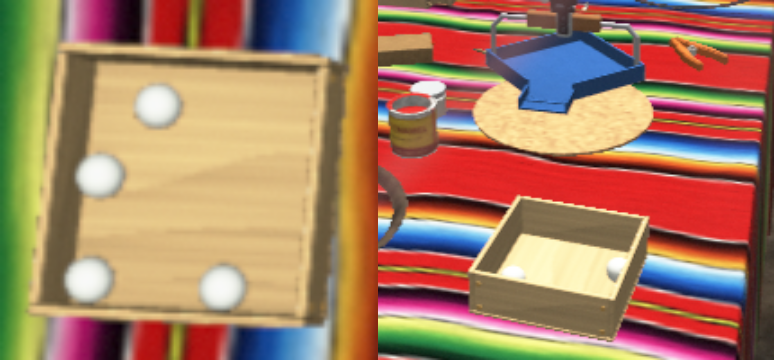

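The top view shows all four balls in the box, at (158,106), (100,174), (88,278) and (222,288). The tray is empty and level above the mat, so I'll set it down.

Run:
```python
from tip import *
g=np.array([.5815,-.175,.071])
arm.move_l(g+[0,0,.008],rate=.06)
hit=arm.move_l(g-[0,0,.006],rate=.015,max_force=3)
s=arm.read_state();print(hit,s["tcp_pos"],s["contact_force"])
z=s["tcp_pos"]
arm.grip(1.0);arm.hold(.3)
arm.move_l(np.array(z)+[0,0,.13],rate=.1)
s=arm.read_state();print(s["time"],s["contact_force"],s["finger_gap"])
arm.hold(.3)
t=arm.camera("top")["color"][150:350,100:420];s=arm.camera("side")["color"][150:400,220:440]
im=np.hstack([cv2.resize(t,(480,300)),cv2.resize(s,(264,300))])
cv2.imwrite("pics/end.png",im[:,:,::-1])
```

```text
True [ 0.5814 -0.175   0.0713] [-0.3968  0.1915  5.0146]
33.6167 [ 0.1612 -0.7054 -0.1902] 1.002781153781859
```

View pics/end.png

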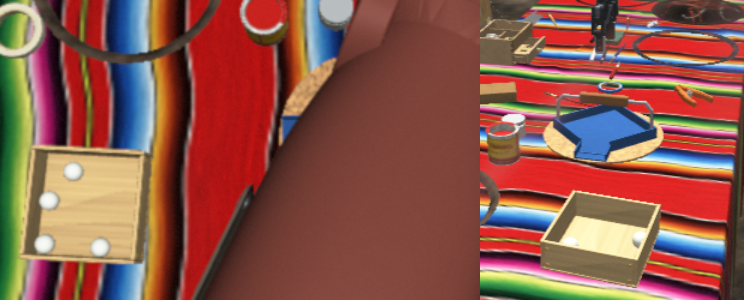

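The tray sits flat on the mat at side (605,130) with the gripper clear above it. All four balls are in the box at the left.

```bash
python3 -c "
from rig import arm
print(arm.close_job())"
```

```text
the job is handed in; nothing more can be done
None
```

The job is handed in at about 34 s of robot time: the last pictures show all four balls in the box and the empty tray flat on the cork mat with the gripper clear, though the judge gave no verdict.

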